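# Chock a brass vase on the engraver's sloping board

## Robot

A 6-joint arm with a two-finger parallel gripper is mounted at the origin on the work surface. World frame = base frame: x ahead of the robot, y to its left, z up, the work surface at z = 0. Lengths are in m, angles in rad, forces in N, time in s.
With the tool pointing down it reaches from about 0.2 to 0.875 m from the base axis. Payload 3.4 kg.
Tool frame: the origin (TCP) lies between the finger pads; the fingertips stand 25 mm ahead of it and the grasp point (between the pads) lies 6 mm ahead of it (r.nose_length is the z of the fingertips in the tool frame, in m); z points along the fingers, x is the direction in which the jaws open and shut, and the axes are right-handed (so a half turn about z gives the same grasp; the last joint's range is limited). The gripper opens to 94 mm and grips with 3 to 60 N. Pads are 16 mm wide; open, the fingers measure 119 mm over their backs; the gripper's body (75 mm by 177 mm) begins 78 mm behind the grasp point.
Start: joints at [1.032, 0.276, 1.505, -0, 1.361, -0.121], TCP at [0.233, 0.526, 0.23] pointing down, gripper open.
Joint ranges: [-2.89, 2.89], [-0.75, 2.08], [0.22, 2.7], [-1.18, 4.32], [0.11, 2.71], [-2.7, 2.7]. Speed limits (rad/s): [2.57, 2.57, 3.14, 3.14, 3.14, 3.14].

## Interface

Orientations are given as a unit quaternion [w, x, y, z].
In Python, from plant import r, gripper_to, inverse_kinematics, vision, models, telemetry gives the robot as it stands. Calls block until the motion is done:
- r.move_to(position, orientation): joint-space move of the TCP to a pose.
- r.move_l(position, rot=None, vel=0.15, guard=None): straight line of the TCP; rot=None keeps the orientation; vel is the mean speed in m/s. With guard (N) it stops when the force on the tool has changed by that much, and returns True; else False.
- r.movej(angles): joint-space move.
- gripper_to(opening, f_grip=None): finger opening in m; f_grip is the grip in N (None keeps the last); returns when the fingers have stopped.
- r.hold(seconds).
- inverse_kinematics(position, orientation): joint angles nearest the present ones, or None.
- vision.snapshot(name): name is "scene" or "top" or "wrist"; returns the picture (480x640x3 uint8, red, green, blue); there is no depth.
- vision.get_calibration(name): a dict with "fx", "fy", "cx", "cy" (pixels), "D" ([k1, k2, p1, p2, k3] as OpenCV has them; the pictures are not rectified), "position" and "orientation" of the camera in the world. Camera axes: x right, y down, z forward; pixel columns grow to the right and rows downward; lengths in m; the calibration is good to about 2 mm. A picture is of the moment at which its call begins: read the wrist's pose just before it. get_calibration takes no time and is no camera call; for the wrist camera it gives the pose at the moment of the call.
A pose or a line that the arm cannot do raises r.PlanningError and nothing moves.
- r.sign_off(): hands the job in, once; it reports no verdict.
Trained networks look in the newest picture that a camera, given by its name, has taken for a name from the list of things; names that differ only in an ending like _2 or _b are one class to them, and where a whole thing is asked for, a point or a joint stands for the part that bears it (a point fixed in the world has none). Each returns a list of dicts, best first, with "score" (0 to 1); they miss things now and then, are a little off and sometimes report something else, mostly with a low value. They report only what shows in the picture. A call takes as long as a camera call.
- models.boxes_of(thing, camera): "at" ([x, y, z] in m, in world coordinates, good to about 4 mm: the middle of the surface that is visible of it).
- models.regions_of(thing, camera): "pixels" (480x640 bool, what is visible of it).
- models.mark_of(thing, camera): "at" ([x, y, z] in m, in world coordinates, good to about 4 mm: a listed point, or the origin of a listed thing).
Readings, each from a call of its own:
- telemetry.current_t(): time.
- telemetry.current_joints(): joint angles.
- telemetry.current_dq(): joint speeds.
- telemetry.current_joint_efforts(): joint torques, N m.
- telemetry.current_ee_pos(): TCP position.
- telemetry.current_tool_rot(): TCP orientation.
- telemetry.current_wrist_force(): force on the tool from outside, world axes, zero at the start.
- telemetry.current_torque(): the same for the moment, N m.
- telemetry.current_opening(): finger opening in m.
Only numpy, scipy, OpenCV 4.12 (cv2) and the standard library are available. Lean on these libraries where they do the work, as an engineer would, in place of code of your own. Each camera call takes 0.05 s, during which the arm holds its last target. There are 200 camera calls.

## Task

The brass vase must not roll while it is being engraved. Set the wooden wedge chock on the low side of the vase, nose under its straight body, and push it up the slope until the vase has rolled up snug and square against the steel back plate; press it home firmly but gently (a push of about 10 N, the thin brass dents if the chock bears on it with more than 25 N). Only then draw the stop bolt fully back, and leave the vase held between the chock and the plate, without disturbing the bowl, mallet and tin.

Things in the scene. Friction and masses are not known exactly. Their poses are not given: they have to be found in the camera images.
- board: Fixed dark wooden board 320 x 300 x 14 mm, top face sloping 8 degrees (0.1396 rad), rising along its +y; x runs across the slope. This frame is level (z vertical), origin on the bench. The face spans x = -185 to +135 mm and, along the slope, t = -170 to +130 mm from point board_top. A point t up the slope and h square off the face is at y = t cos8 - h sin8, z = 37.6 mm + t sin8 + h cos8.
- board_top (a point): Point on the board's top face where x = 0, t = 0, 37.6 mm above the board's origin. Up the slope from here a steel back plate (200 mm along x, 12 mm thick, 75 mm high) stands square on the face, its low-side face at about t = 67 to 79 mm. It is adjustable and its place is not reported: feel for it. It is rigid; the vase starts 6 to 19 mm clear of it.
- vase: Brass vase blank, 0.5 to 0.95 kg, lying across the slope, free to roll. Straight body 80 mm diameter, 130 mm long, then a neck (36 mm) and mouth (56 mm), 67 mm more. Origin on the axis, mid straight body; x along the axis to the mouth, along the board's x. At the start its low side leans on the bolt's tip: axis at t = 20, h = 40 mm. It rolls up the slope at a push of 1 to 4 N.
- chock: Loose pale wooden wedge, about 0.15 kg, 50 mm wide (x), 96 mm long (y); origin centre of underside. Nose at y = +48 mm, 2 mm high; from there a 45 degree face rises to a block 30 mm high from y = 20 to -48 mm. On it a grip rib 16 mm wide (x), y = -44 to 0, top at z = 66 mm. With both on the board and touching, the vase's axis is 67 mm up the slope from the origin.
- bolt (a joint): Draw bolt of the stop, m: 0 = in (its 12 mm rod reaches 20 mm under the low side of the vase body), 0.045 = fully drawn, towards the board's -x. It slides stiffly (about 2 N) and stays where it is left.
- bolt_knob (a point): On the axis of the bolt's upright steel knob, 16 mm in diameter, standing square to the sloping face: 45 mm off the face (knob top at 54 mm). Moves with the bolt; at x = -105 mm, t = -13 mm of the board while the bolt is in. The bolt runs between two rails 14 mm high, x = -179 to -75 mm, t = -27 to +2 mm.
- bowl: Bystander: small copper bowl, 100 mm wide, 40 mm high; origin under its centre.
- mallet: Bystander: hammer 260 mm long lying on the bench along its x; origin under it.
- tin: Bystander: metal can 60 mm wide, 90 mm high; origin under its centre.

How it is judged:
On the way, in this order (a step that is already met when the one before it is completed fails the run):
1. with the bolt still in, the chock bears on the vase with at least 5 N, the vase having rolled at least 3 mm up the slope off the bolt (contact force between chock and vase above 5 N and value of joint bolt below 0.01 m and y of vase in the frame of board above 0.0177 m), for 0.3 s.
2. the stop bolt is drawn back at least 35 mm (value of joint bolt above 0.035 m), for 0.2 s.
At the end, for the whole second after the job is handed in: The vase lies still on the board, at least 3 mm up the slope from where it leant on the bolt, not jacked up (axis within about 6 mm of lying height) and square across the slope within 0.1 rad; the chock stands on its base on the board, still and bearing on the vase; the bolt is drawn at least 35 mm (contact force between chock and vase above 0.2 N and y of vase in the frame of board above 0.0177 m and z of vase in the frame of board between 0.076 and 0.089 m and angle between the x axis of vase and the x axis of board, either way round below 0.1 rad and value of joint bolt above 0.035 m and angle between chock's own z axis and vertical below 0.25 rad and linear speed of each of vase, chock below 0.01 m/s and angular speed of vase below 0.2 rad/s); the robot touches nothing.
It fails at once if the chock bears on the vase with more than 25 N (contact force between chock and vase above 25 N).
It fails at once if the bowl, mallet or tin is shifted by more than 30 mm (distance of any of bowl, mallet, tin from where it was at the start of the episode above 0.03 m).
It also fails if it takes over 62 s, if anything falls off the work surface, if the arm or the gripper's body presses on something with over 40 N, if the wrist force passes 120 N, or if a joint passes its speed limit or range.

## Working session

There is one attempt and no reset: what is moved stays moved. The work goes in short steps, each a Python script; the robot and the scene stay as the last script left them, time stands still between calls to the robot, and variables do not carry over. Pictures are saved under pics/ and viewed, about 8 in all and at most 12, crops included, and the job is handed in when it is done.

```bash
ls; mkdir -p pics; python3 - <<'E'
from plant import r, gripper_to, inverse_kinematics, vision, models, telemetry
import cv2, numpy as np
np.set_printoptions(precision=4,suppress=True)
ims=[]
for c in ["scene","top"]:
    im=vision.snapshot(c); ims.append(im); 
    k=vision.get_calibration(c); print(c,k)
    for th in ["board","board_top","vase","chock","bolt_knob","bowl","mallet","tin"]:
        for m in (models.mark_of(th,c)[:2]): print(c,th,np.array(m["at"]),round(m["score"],2))
    cv2.imwrite(f"pics/{c}0.png",im[:,:,::-1])
print(telemetry.current_t(),telemetry.current_wrist_force(),telemetry.current_tool_rot())
E
```

```text
pics
scene {'fx': 565.3219585624526, 'fy': 565.3219585624526, 'cx': 311.33843022854927, 'cy': 241.87073210189783, 'D': array([-0.0915,  0.    ,  0.    ,  0.    ,  0.    ]), 'position': array([1.3377, 0.1407, 0.9649]), 'orientation': array([-0.2271,  0.6091,  0.7095, -0.272 ])}
scene board [ 0.6045  0.1271 -0.0005] 0.56
scene vase [0.6058 0.1434 0.0781] 0.69
scene chock [ 0.5209 -0.2441  0.0039] 0.74
scene bolt_knob [ 0.5241 -0.2451  0.0057] 0.74
scene bolt_knob [0.4947 0.1207 0.0859] 0.44
scene bowl [ 0.6863 -0.3114  0.003 ] 0.64
scene bowl [ 0.5221 -0.2442  0.0026] 0.48
scene mallet [ 0.5423 -0.4429  0.0016] 0.92
scene tin [ 0.4816  0.4289 -0.0005] 0.61
top {'fx': 527.622273382643, 'fy': 527.622273382643, 'cx': 319.3050535275734, 'cy': 245.9370766637739, 'D': array([-0.1072,  0.    ,  0.    ,  0.    ,  0.    ]), 'position': array([0.4221, 0.0078, 1.1609]), 'orientation': array([-0.0417,  0.7115, -0.6991,  0.0568])}
top board [0.5999 0.1281 0.    ] 0.66
top board_top [0.6039 0.1311 0.0378] 0.62
top board_top [ 0.5305 -0.2483 -0.0019] 0.31
top vase [0.6058 0.1455 0.0815] 0.75
top chock [ 0.5275 -0.2492 -0.0006] 0.94
top bolt_knob [0.4974 0.1238 0.0784] 0.51
top bowl [ 0.6865 -0.3089  0.001 ] 0.81
top tin [ 0.4761  0.4284 -0.0021] 0.85
top tin [0.6012 0.1329 0.0364] 0.64
0.9 [0.1357 0.5834 0.1477] [-0.      0.8384  0.5451  0.    ]
```

View pics/scene0.png

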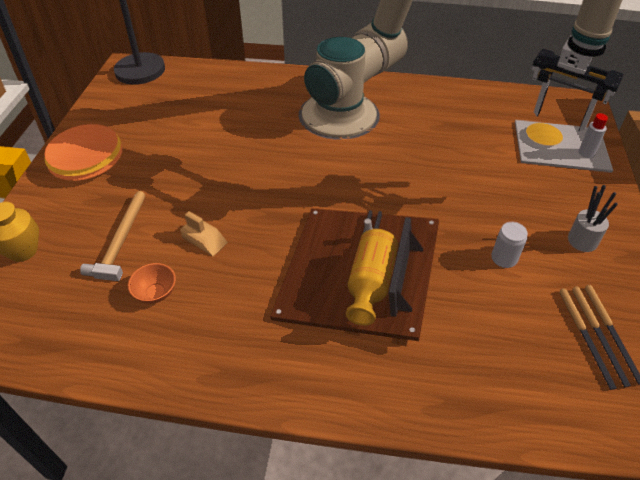

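View pics/top0.png

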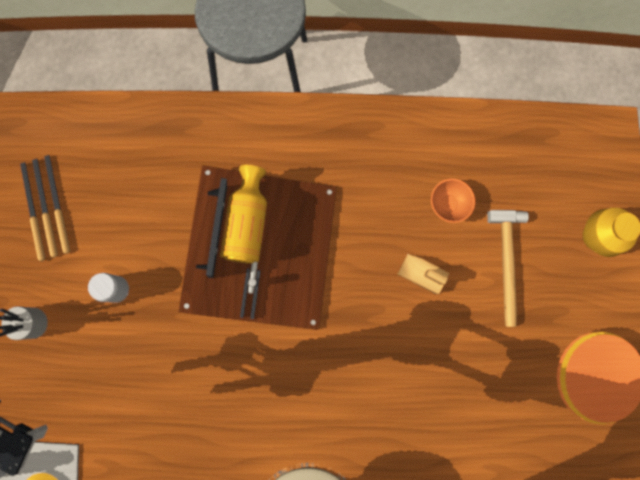

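The scene view shows the chock at (203,235), with its rib towards the mallet and its nose towards the board. The vase is at (372,272), with its mouth towards the camera. In the top view the four board screws are at about (207,172), (330,191), (313,322) and (186,306), the knob is at (254,268) and the chock is at (424,274). I'll get the board pose from the screws next, then look at the chock from close by.

```bash
cat > h.py <<'E'
from plant import r, gripper_to, inverse_kinematics, vision, models, telemetry
import cv2, numpy as np
from scipy.spatial.transform import Rotation as R
from scipy.optimize import least_squares
np.set_printoptions(precision=4,suppress=True)
A8=np.radians(8)
def quat(M): return R.from_matrix(M).as_quat()[[3,0,1,2]]
def rot(q): return R.from_quat(np.array(q)[[1,2,3,0]]).as_matrix()
def proj(P,k):
    M=rot(k["orientation"]); rv=cv2.Rodrigues(M.T)[0]
    K=np.array([[k["fx"],0,k["cx"]],[0,k["fy"],k["cy"]],[0,0,1.]])
    return cv2.projectPoints(np.array(P,float).reshape(-1,1,3),rv,-M.T@np.array(k["position"]),K,np.array(k["D"]))[0][:,0]
def rays(uv,k):
    K=np.array([[k["fx"],0,k["cx"]],[0,k["fy"],k["cy"]],[0,0,1.]])
    n=cv2.undistortPoints(np.array(uv,float).reshape(-1,1,2),K,np.array(k["D"]))[:,0]
    return np.c_[n,np.ones(len(n))]@rot(k["orientation"]).T
def onz(uv,k,z):
    d=rays(uv,k); p=np.array(k["position"]); return p+d*((z-p[2])/d[:,2])[:,None]
def Rz(a): return R.from_euler('z',a).as_matrix()
def bpt(b,x,t,h):  # board pose b=(X,Y,yaw) -> world
    return np.array([b[0],b[1],0])+Rz(b[2])@np.array([x,t*np.cos(A8)-h*np.sin(A8),.0376+t*np.sin(A8)+h*np.cos(A8)])
def tool(jaw,z=(0,0,-1)):   # orientation with jaw direction and approach
    z=np.array(z,float); x=np.array(jaw,float); x-=z*(x@z); x/=np.linalg.norm(x)
    return quat(np.c_[x,np.cross(z,x),z])
def st(): print("t",telemetry.current_t(),"p",telemetry.current_ee_pos(),"F",telemetry.current_wrist_force(),"o",telemetry.current_opening())
E
python3 - <<'E'
from h import *
obs=[]
for c,g in (("top",[(207,172),(330,191),(186,306),(313,322)]),("scene",[(315,212),(279,312),(431,223),(417,330)])):
    im=cv2.imread(f"pics/{c}0.png").astype(float); k=vision.get_calibration(c)
    L=[]
    for u,v in g:
        w=im[v-6:v+7,u-6:u+7].min(2); w=np.clip(w-100,0,None); yy,xx=np.mgrid[-6:7,-6:7]
        L.append((u+(w*xx).sum()/w.sum(),v+(w*yy).sum()/w.sum()))
    obs.append((k,np.array(L))); print(c,np.array(L))
# order: top: (x+,t+),(x+,t-),(x-,t+),(x-,t-); scene: (x-,t-),(x+,t-),(x-,t+),(x+,t+)
S=[[(1,1),(1,-1),(-1,1),(-1,-1)],[(-1,-1),(1,-1),(-1,1),(1,1)]]
def res(p,i=(0,1)):
    o=[]
    for j in i:
        P=[bpt(p,-.025+sx*(.160-p[3]),-.02+sy*(.150-p[3]),.001) for sx,sy in S[j]]
        o.append((proj(P,obs[j][0])-obs[j][1]).ravel())
    return np.concatenate(o)
for i in ((0,),(1,),(0,1)):
    s=least_squares(res,[.6,.13,0,.015],args=(i,)); print(i,s.x,np.abs(s.fun).max())
b=s.x; print("board_top",bpt(b,0,0,0),"vase",bpt(b,0,.02,.04),"knob",bpt(b,-.105,-.013,.045))
np.save("b.npy",b[:3])
# close look at chock
jaw=[np.cos(-.3),np.sin(-.3),0]
for y in (-.25,):
    r.move_to([.47,y,.33],tool([1,0,0]))
st(); im=vision.snapshot("wrist"); k=vision.get_calibration("wrist"); print(k)
for th in ["chock"]:
    for m in models.mark_of(th,"wrist")[:2]: print(m)
m=models.regions_of("chock","wrist")
print([(x["score"],x["pixels"].sum()) for x in m])
np.save("cm.npy",m[0]["pixels"]) if m else 0
cv2.imwrite("pics/w1.png",im[:,:,::-1])
E
```

```text
top [[207.3069 172.1245]
 [329.0359 191.5675]
 [186.1422 305.548 ]
 [312.6678 321.9394]]
scene [[314.9358 211.9266]
 [278.3181 310.9825]
 [430.9244 221.9107]
 [411.9782 329.3708]]
(0,) [ 0.6029  0.1303 -0.1083  0.0152] 0.028492736966683196
(1,) [ 0.6022  0.1306 -0.1077  0.015 ] 0.13929187788966146
(0, 1) [ 0.6026  0.1305 -0.1079  0.0152] 0.27267759078478093
board_top [0.6026 0.1305 0.0376] vase [0.6042 0.1446 0.08  ] knob [0.4962 0.1228 0.0804]
t 3.775 p [ 0.4703 -0.2493  0.3299] F [ 0.5367 -0.1728 -0.3726] o 0.09361971214939707
{'fx': 353.72640087507426, 'fy': 353.72640087507426, 'cx': 322.759556856761, 'cy': 235.0322218691259, 'D': array([-0.0252,  0.    ,  0.    ,  0.    ,  0.    ]), 'position': array([ 0.4699, -0.1741,  0.484 ]), 'orientation': array([ 0.1306,  0.9914,  0.0012, -0.0001])}
{'at': [0.5232, -0.2452, 0.0001], 'score': 0.82}
[(0.85, np.int64(3036))]
```

View pics/w1.png

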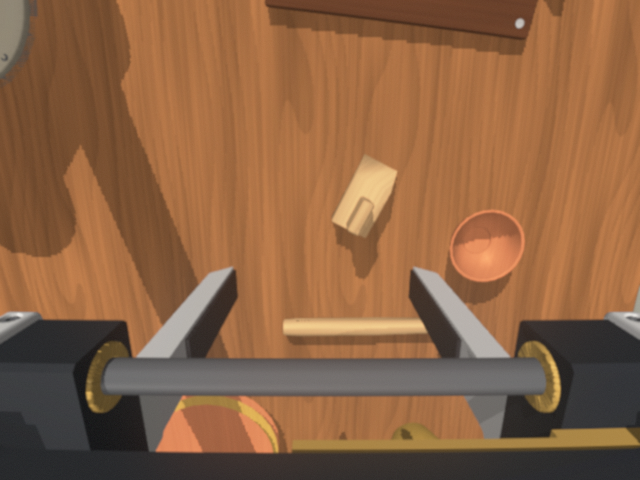

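The wrist view shows the chock at (364,197), nose up and to the right towards the board, with the rib at (358,213). The bowl is well clear at (487,245). The board fit agrees between both cameras to about 0.3 px. Next I'll fit the chock's yaw from its silhouette and check it.

```bash
cat > fit.py <<'E'
from h import *
from scipy.optimize import minimize
B=np.array([(s*.025,y,z) for s in(-1,1) for y,z in((.048,0),(.048,.002),(.020,.030),(-.048,.030),(-.048,0))])
Rb=np.array([(s*.008,y,z) for s in(-1,1) for y,z in((0,.03),(0,.066),(-.044,.066),(-.044,.03))])
def sil(p,k):
    im=np.zeros((480,640),np.uint8)
    for V in(B,Rb):
        uv=proj(V@Rz(p[2]).T+[p[0],p[1],0],k)
        cv2.fillConvexPoly(im,cv2.convexHull((uv*16).round().astype(np.int32)),255,cv2.LINE_AA,4)
    return im/255.
def fit(mask,k,p0):
    m=cv2.GaussianBlur(mask.astype(float),(0,0),1.5)
    f=lambda p:((cv2.GaussianBlur(sil(p,k),(0,0),1.5)-m)**2).sum()/m.sum()
    best=[minimize(f,[p0[0],p0[1],a],method="Nelder-Mead",options=dict(initial_simplex=np.array([[p0[0],p0[1],a],[p0[0]+.01,p0[1],a],[p0[0],p0[1]+.01,a],[p0[0],p0[1],a+.2]]),maxiter=300)) for a in(-.7,-.45,-.2)]
    s=min(best,key=lambda s:s.fun); return s.x,s.fun
E
python3 - <<'E'
from fit import *
k=vision.get_calibration("wrist")
p,f=fit(np.load("cm.npy"),k,(.523,-.246)); print(p,f)
vision.snapshot("top"); m=models.regions_of("chock","top"); kt=vision.get_calibration("top")
p2,f2=fit(m[0]["pixels"],kt,(.523,-.246)); print(p2,f2)
np.save("c.npy",p)
im=cv2.imread("pics/w1.png")
for V in(B,Rb):
    cv2.polylines(im,[cv2.convexHull(proj(V@Rz(p[2]).T+[p[0],p[1],0],k).round().astype(np.int32))],1,(255,0,0),1)
cv2.imwrite("pics/w1f.png",cv2.resize(im[130:260,280:450],None,fx=4,fy=4))
for s in(1,-1):
    q=tool(s*Rz(p[2])[:,0]); g=np.r_[p[:2]+Rz(p[2])[:2,:2]@[0,-.022],.06]; print(s,inverse_kinematics(g,q))
    b=np.load("b.npy"); X=Rz(b[2])[:,0]; z=-(bpt(b,0,0,1)-bpt(b,0,0,0))
    print(s,inverse_kinematics(bpt(b,.005,-.1,.12),tool(s*X,z)), inverse_kinematics(bpt(b,-.105,-.013,.051),tool(s*(bpt(b,0,1,0)-bpt(b,0,0,0)),z)))
E
```

```text
[ 0.5257 -0.2456 -0.4654] 0.0057826929686228086
[ 0.5274 -0.2439 -0.4728] 0.0142411180123208
1 [-0.5949  0.4257  1.7366 -0.      0.9792 -0.1295]
1 [-0.1781  0.3625  1.6128  0.1507  1.1801 -0.1287] [ 0.0041  0.2921  1.892   0.171   0.9488 -1.558 ]
-1 None
-1 None [0.0041 0.2921 1.892  0.171  0.9488 1.5836]
```

View pics/w1f.png

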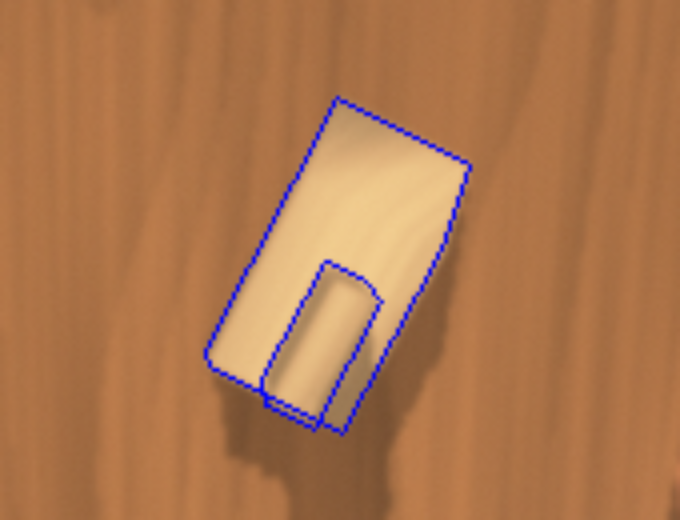

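The overlay matches the chock, and the wrist and top fits agree to 2 mm and 0.01 rad. I'll grasp it and carry it to the low side of the vase.

```bash
cat >> h.py <<'E'
b=np.load("b.npy"); BX=Rz(b[2])[:,0]; BN=bpt(b,0,0,1)-bpt(b,0,0,0); BT=bpt(b,0,1,0)-bpt(b,0,0,0)
QC=tool(BX,-BN)
def bc(p):  # world -> board (x,t,h)
    d=np.array(p)-bpt(b,0,0,0); return np.array([d@BX,d@BT,d@BN])
def ff(): 
    f=np.mean([(r.hold(.03),telemetry.current_wrist_force())[1] for _ in range(4)],0); return np.array([f@BX,f@BT,f@BN])
E
python3 - <<'E'
from h import *
c=np.load("c.npy"); g=c[:2]+Rz(c[2])[:2,:2]@[0,-.022]; q=tool(Rz(c[2])[:,0])
gripper_to(.06,30)
r.move_to([*g,.16],q); print(r.move_l([*g,.0595],vel=.08,guard=6)); st()
gripper_to(0,30); st()
r.move_l([*g,.19],vel=.15); st()
f0=ff()
# chock origin target x=.005,t=-.08 ; TCP relative to chock: y -.022, h=.0595
r.move_to(bpt(b,.005,-.102,.10),QC); print(bc(telemetry.current_ee_pos()),ff())
vision.snapshot("top")
im=vision.snapshot("wrist"); cv2.imwrite("pics/w2.png",im[:,:,::-1]); st()
E
```

```text
False
t 6.875 p [ 0.5163 -0.2655  0.0601] F [ 0.8186 -0.6688 -0.2358] o 0.05982685557973194
t 7.625 p [ 0.5159 -0.2653  0.0595] F [-0.5412 -0.074   0.3256] o 0.015812063085204033
t 8.6417 p [ 0.5152 -0.2648  0.189 ] F [-0.2024  1.0722 -1.3985] o 0.015522361718115907
[ 0.0055 -0.103   0.1004] [-0.0969 -0.2654 -1.325 ]
t 10.1583 p [0.5955 0.0145 0.1228] F [-0.2139  0.6476 -1.1163] o 0.016100004224056094
```

View pics/w2.png

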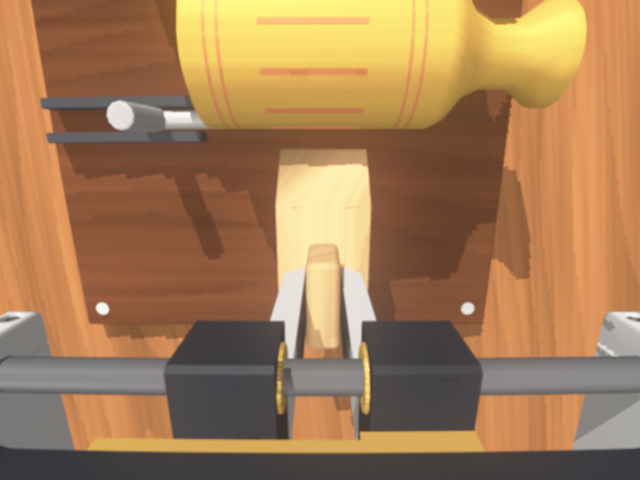

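The chock is held square in the jaws, its nose at (323,152) facing the middle of the vase body, and the bolt tip at (205,118) is clear to the left. Next I'll lower it to contact and push up the slope in small steps, watching the force.

```bash
python3 - <<'E'
from h import *
f0=ff(); print("free",f0)
r.move_l(bpt(b,.005,-.103,.066),vel=.08)
print(r.move_l(bpt(b,.005,-.103,.055),vel=.015,guard=3)); p=bc(telemetry.current_ee_pos()); print(p,ff()-f0)
np.save("f0.npy",f0)
h=max(p[2],.0585)   # hold light preload
# near contact: chock t -47 -> tcp t -69
r.move_l(bpt(b,.005,-.076,h),vel=.03,guard=8); print(bc(telemetry.current_ee_pos()),ff()-f0)
t=-.076
while t<-.060:
    t+=.003; g=r.move_l(bpt(b,.005,t,h),vel=.015,guard=9); f=ff()-f0
    print(g,bc(telemetry.current_ee_pos()),f)
    if g or abs(f[1])>6: break
st()
E
```

```text
free [ 0.4344  0.1668 -1.6425]
True
[ 0.0052 -0.103   0.0596] [-0.107   0.5169  6.7515]
[ 0.005  -0.0757  0.0596] [-0.9827 -2.1191  6.1268]
False [ 0.005  -0.0731  0.0596] [-0.8467 -3.1842  6.5102]
False [ 0.005  -0.0702  0.0596] [-0.6377 -4.1837  6.4844]
False [ 0.0051 -0.0678  0.0596] [-1.2234 -6.6405  7.3464]
t 14.15 p [0.5996 0.0549 0.0872] F [-1.6816 -6.6974  5.3494] o 0.01572527833211582
```

```bash
python3 - <<'E'
from h import *
f0=np.load("f0.npy"); h=.0598; t=-.067
while t<-.047:
    t+=.0015; g=r.move_l(bpt(b,.005,t,h),vel=.008,guard=5); f=ff()-f0
    print(g,bc(telemetry.current_ee_pos()),f)
    if g or f[1]<-10.5: break
st()
E
```

```text
False [ 0.005  -0.0664  0.0597] [-0.9608 -6.0939  5.7145]
False [ 0.005  -0.0649  0.0597] [-0.7028 -6.8032  6.3987]
False [ 0.005  -0.0635  0.0597] [-0.5861 -6.283   6.4173]
False [ 0.005  -0.0619  0.0597] [-0.7733 -6.1933  6.3211]
False [ 0.005  -0.0616  0.0599] [-0.9282 -8.9527  7.5996]
False [ 0.005  -0.0615  0.06  ] [ -1.6    -12.2808   8.4082]
t 17.0 p [0.6002 0.0611 0.0885] F [ -3.7381 -12.8753   5.3058] o 0.01574040261282222
```

```bash
python3 - <<'E'
from h import *
r.hold(.4); print(ff()-np.load("f0.npy"),bc(telemetry.current_ee_pos()))
k=vision.get_calibration("top")
im=vision.snapshot("top"); m=models.mark_of("vase","top"); print([(x["score"],bc(x["at"])) for x in m[:2]])
im2=vision.snapshot("scene"); m=models.mark_of("vase","scene"); print([(x["score"],bc(x["at"])) for x in m[:2]])
a=cv2.resize(im[150:340,170:350],None,fx=3,fy=3); c=cv2.resize(im2[195:345,260:450],None,fx=3,fy=3)
c=cv2.copyMakeBorder(c,0,a.shape[0]-c.shape[0],0,0,cv2.BORDER_CONSTANT)
o=np.hstack([a,c]); s=800/o.shape[1]; cv2.imwrite("pics/p3.png",cv2.resize(o,None,fx=s,fy=s)[:,:,::-1]); st()
E
```

```text
[ -0.4907 -12.0831   8.6752] [ 0.005  -0.0615  0.06  ]
[(0.75, array([-0.0016,  0.0278,  0.0397]))]
[(0.74, array([-0.0013,  0.0283,  0.0397])), (0.18, array([-0.1048, -0.0149,  0.0471]))]
t 17.7333 p [0.6002 0.0611 0.0885] F [ -2.6356 -12.714    5.203 ] o 0.015557211135705127
```

View pics/p3.png

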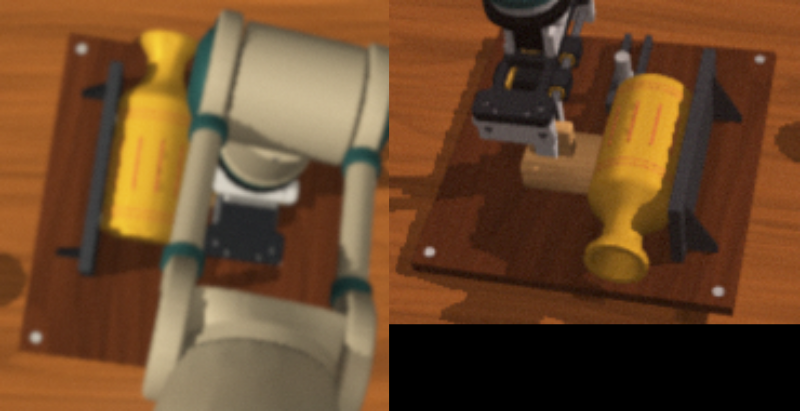

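The vase axis reads t ≈ 28 mm, h ≈ 40 mm, and it lies parallel to the plate. The push force climbed steeply with no further travel, so it is home against the plate. I'll release the chock, check it, then draw the bolt.

```bash
python3 - <<'E'
from h import *
gripper_to(.036); p=bc(telemetry.current_ee_pos()); print(p,ff()-np.load("f0.npy"))
p=bc(telemetry.current_ee_pos())
print(r.move_l(bpt(b,p[0],p[1],.17),vel=.12,guard=6)); st()
im=vision.snapshot("wrist"); m=models.mark_of("chock","wrist"); print([(x["score"],bc(x["at"])) for x in m[:2]])
m=models.mark_of("vase","wrist"); print([(x["score"],bc(x["at"])) for x in m[:2]])
m=models.mark_of("bolt_knob","wrist"); print([(x["score"],bc(x["at"])) for x in m[:2]])
cv2.imwrite("pics/w4.png",im[:,:,::-1]); st()
E
```

```text
[ 0.0048 -0.0576  0.0596] [-0.2712 -0.2509  1.276 ]
False
t 19.4667 p [0.5983 0.0496 0.1971] F [ 0.5649 -0.0223 -1.084 ] o 0.03614207690999688
[(0.73, array([ 0.0046, -0.0411,  0.0001]))]
[(0.81, array([0.005 , 0.0323, 0.0367]))]
[(0.6, array([-0.1048, -0.0176,  0.0426]))]
t 19.6667 p [0.5984 0.0497 0.1971] F [-0.4676  0.5194  0.6348] o 0.03569661717729704
```

View pics/w4.png

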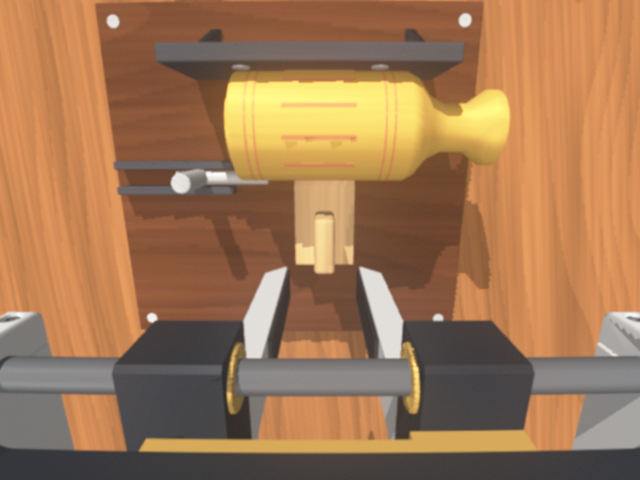

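The vase lies square against the plate, at about (330,125). The chock sits under its body with the rib at (325,245), and the bolt tip at (267,181) no longer touches the vase. Now I'll draw the bolt.

```bash
python3 - <<'E'
from h import *
gripper_to(.05,20)
q=tool(BT,-BN)
r.move_to(bpt(b,-.105,-.013,.15),q)
print(r.move_l(bpt(b,-.105,-.013,.040),vel=.1,guard=6)); print(bc(telemetry.current_ee_pos()))
gripper_to(0,20); st()
f0=ff()
print(r.move_l(bpt(b,-.151,-.013,.040),vel=.05,guard=15)); print(bc(telemetry.current_ee_pos()),ff()-f0)
r.hold(.3); gripper_to(.05); p=bc(telemetry.current_ee_pos())
r.move_l(bpt(b,p[0],p[1],.20),vel=.12,guard=6)
r.move_to(bpt(b,-.03,-.10,.22),QC)
im=vision.snapshot("wrist")
for th in ("chock","vase","bolt_knob"):
    print(th,[(x["score"],bc(x["at"])) for x in models.mark_of(th,"wrist")[:2]])
cv2.imwrite("pics/w5.png",im[:,:,::-1]); st()
E
```

```text
False
[-0.1045 -0.0129  0.0405]
t 23.325 p [0.4962 0.1225 0.0754] F [-0.169  -5.5022  1.2253] o 0.015620665740391887
False
[-0.15   -0.0139  0.0401] [ 1.699  -0.3687 -2.1462]
chock [(0.51, array([0.0039, 0.0308, 0.0397]))]
vase [(0.64, array([0.0026, 0.029 , 0.0364])), (0.42, array([ 0.0028, -0.0406,  0.0019]))]
bolt_knob [(0.83, array([-0.1472, -0.0165,  0.0421]))]
t 28.6167 p [0.5586 0.0052 0.2416] F [ 0.4942 -0.5876 -0.6874] o 0.050293882442192774
```

View pics/w5.png

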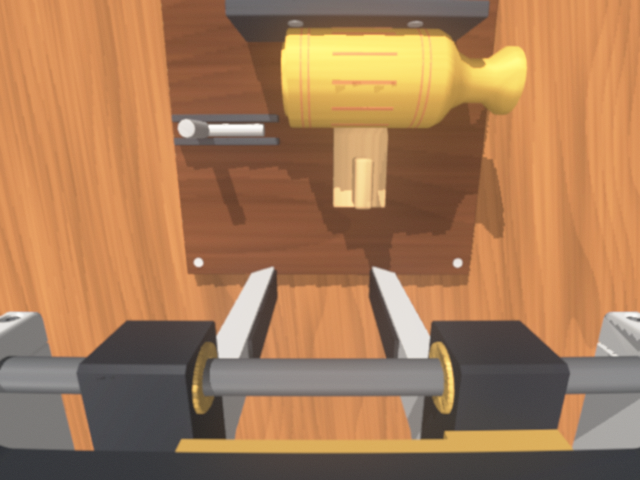

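The bolt is drawn about 45 mm, with its tip at (264,130) clear of the vase. The vase and chock haven't moved and the gripper is clear, so I'm handing in.

```bash
python3 -c "
from h import *
r.sign_off(); st()"
```

```text
the job is handed in; nothing more can be done
the job is handed in; nothing more can be done
```

I set the chock under the middle of the vase body and pushed it up the slope until the vase was against the back plate. Then I let go of the chock, drew the bolt and handed the job in at about 29 s.

- **Push:** the vase rolled about 8 mm before the force rose steeply and it stopped. The final push was about 12 N at the wrist, roughly 9 N of it on the vase after taking off the chock's friction on the board. The contact force between chock and vase can't be read directly, so I only know it from the wrist.
- **Bolt:** the gripper pulled the knob from x = -105 to -150 mm, so the bolt is drawn about 45 mm. The camera's own knob reading gave 42 mm. Both are past the required 35 mm.
- **Vase and chock:** the last camera readings put the vase axis at t ≈ 29 mm, h ≈ 36–40 mm, square to the plate by eye. The chock was flat on the board with its nose under the body, and the gripper was clear.
- **Disagreements:** the wrist camera's vase readings varied by about 4 mm (t = 32, then 29 mm, h = 36–37 mm), which is within its stated error. In the last picture the network's best "chock" result was actually the vase. Its second result for "vase" matched the chock's true place, and the picture confirmed this.
- **Bystanders:** the arm never went close to the bowl, mallet or tin, but I did not measure them again at the end.

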